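# Change the worn rollers of a packing-bench roller track

## Robot

A 6-joint arm with a two-finger parallel gripper is mounted at the origin on the work surface. World frame = base frame: x ahead of the robot, y to its left, z up, the work surface at z = 0. Lengths are in m, angles in rad, forces in N, time in s.
With the tool pointing down it reaches from about 0.275 to 0.875 m from the base axis. Payload 12.5 kg.
Tool frame: the origin (TCP) lies on the centre line of the jaws, within the pads' length; the fingertips stand r.finger_overhang ahead of it and the grasp point (between the pads) lies 3 mm ahead of it (r.finger_overhang is the distance from the TCP to the fingertips, in m); z points along the fingers, y is the line along which they close (so a half turn about z gives the same grasp; the last joint's range is limited). The gripper opens to 85 mm and grips with 20 to 120 N. Pads are 22 mm wide; open, the fingers measure 114 mm over their backs; the gripper's body (76 mm by 85 mm) begins 54 mm behind the grasp point. The pads swing forward as they close: fully open they stand 13 mm farther back than shut.
Start: joints at [-0.085, 0.351, 1.652, -0, 1.139, -0.085], TCP at [0.55, 0, 0.253] pointing down, gripper open.
Joint ranges: [-2.75, 2.75], [-0.79, 2.1], [0.01, 2.65], [-1.57, 4.71], [0.07, 3.14], [-2.87, 2.87]. Speed limits (rad/s): [2.22, 2.22, 2.79, 3.14, 3.14, 3.14].

## Interface

Orientations are given as a unit quaternion [x, y, z, w].
In Python, from cell import r, optics gives the robot as it stands. The module is installed in compiled form; this text tells all that it offers. Calls block until the motion is done:
- r.move_to(position, orientation): joint-space move of the TCP to a pose.
- r.move_linear(position, rot=None, vel=0.15): straight line of the TCP; rot=None keeps the orientation; vel is the mean speed in m/s.
- r.set_joints(angles): joint-space move.
- r.set_gripper(opening, squeeze=None): opening from 0.0 (shut) to 1.0 (fully open); squeeze is the grip in N (None keeps the last); returns when the fingers have stopped.
- r.sleep(seconds).
- r.inverse_kinematics(position, orientation): joint angles nearest the present ones, or None.
- optics.get_image(name): name is "scene" or "side" or "wrist"; returns a dict with "pixels" (480x640x3 uint8, red, green, blue), "depth" (480x640 float32, m along the optical axis (not along the pixel's ray), 0 where there is no reading), "fx", "fy", "cx", "cy" (pixels), "camera_from_world" (4x4, takes a point from world to camera coordinates); the wrist camera has in their place "mount" (4x4, takes a point from camera to tool coordinates, whose origin is the TCP and whose axes are the flange's). Camera axes: x right, y down, z forward; pixel columns grow to the right and rows downward; lengths in m; the calibration is good to about 2 mm. The wrist camera is an equidistant fisheye: a pixel r from the principal point sees the ray r / f radians off the axis. A picture is of the moment at which its call begins: read the wrist's pose just before it.
A pose or a line that the arm cannot do raises r.PlanningError and nothing moves.
- r.hand_in(): hands the job in; it is judged then, once.
Readings, each from a call of its own:
- r.current_t(): time.
- r.current_q(): joint angles.
- r.current_qvel(): joint speeds.
- r.current_effort(): joint torques, N m.
- r.current_tool_pos(): TCP position.
- r.current_ee_rot(): TCP orientation.
- r.current_contact_force(): force on the tool from outside, world axes, zero at the start.
- r.current_torque(): the same for the moment, N m.
- r.current_opening(): opening from 0.0 (shut) to 1.0 (fully open).
- r.current_finger_force(): force on a finger pad.
Only numpy, scipy, OpenCV 4.12 (cv2) and the standard library are available. Lean on these libraries where they do the work, as an engineer would, in place of code of your own. Each camera call takes 0.05 s, during which the arm holds its last target. There are 200 camera calls.

## Task

Put the bench's roller track back in order: lift out every worn roller (tube worn hollow in the middle) and lay it flat in the scrap tray, and pull the three new rollers out of their spring clips and lower one into each empty pair of slots, until both axle ends sit fully home on the slot bottoms. The good roller stays in the track, so that at the end all four pairs of slots hold a straight roller; leave the carton, the tape and the screwdriver where they are.

Things in the scene. Friction and masses are not known exactly. Their poses are not given: they have to be found in the camera images.
- track: fixed blue steel roller track; origin at its middle, on the bench. Two upright 5 mm side rails, 290 mm long along its y, tops 78 mm up, inner faces 188 mm apart in x. Each has 4 open-topped slots 75 mm apart, facing their partners: 11 mm wide, 16 mm deep, top 5 mm sloping out to 19 mm. Rollers lie along its x, axle ends in a slot pair, 4 mm end play. Cross ties 22 mm up, under the rollers
- slot1 (a point): slot pair 1 of 4 of the track, numbered along the track's +y: the point midway between the two rails where the middle of a fully seated roller's axle lies, 66 mm above the bench; its axes are the track's
- slot2 (a point): slot pair 2 of 4 of the track, numbered along the track's +y: the point midway between the two rails where the middle of a fully seated roller's axle lies, 66 mm above the bench; its axes are the track's
- slot3 (a point): slot pair 3 of 4 of the track, numbered along the track's +y: the point midway between the two rails where the middle of a fully seated roller's axle lies, 66 mm above the bench; its axes are the track's
- slot4 (a point): slot pair 4 of 4 of the track, numbered along the track's +y: the point midway between the two rails where the middle of a fully seated roller's axle lies, 66 mm above the bench; its axes are the track's
- rack: fixed rack: plywood board 170 x 196 x 12 mm with three pairs of upward-opening C-shaped spring-steel clips, pairs 70 mm apart along y. A pair grips a roller's tube (lying along x) 60 mm either side of its middle, clips 12 mm wide; axle 52 mm above the bench. Pulled straight up with 10 to 20 N the roller snaps free within 15 mm. Origin: middle of the underside
- tray: scrap tray, loose: open green steel tray 250 (x) x 180 (y) x 45 mm high, walls and floor 4 mm, about 0.9 kg, empty at the start. Origin at the middle of its underside; long side along its x
- sound: the good roller that already lies in the track at the start, to be kept. Same as a new roller: straight bare-metal tube 30 mm across, 180 mm long, 8 mm axle sticking out 16 mm at each end (212 mm over all), 0.3 kg. Origin at the middle of the axle, x along it; same either way round, may be turned about x by any amount
- worn1: worn roller (two or all three of worn1 to worn3 exist) in the track at the start: same size, axle and metal as the new rollers, but the tube is worn hollow: the middle 75 mm is only 18 mm across, widening over 8 mm to the full 30 mm towards each end. Origin at the middle of the axle, x along the axle
- worn2: worn roller (two or all three of worn1 to worn3 exist) in the track at the start: same size, axle and metal as the new rollers, but the tube is worn hollow: the middle 75 mm is only 18 mm across, widening over 8 mm to the full 30 mm towards each end. Origin at the middle of the axle, x along the axle
- worn3: worn roller (two or all three of worn1 to worn3 exist) in the track at the start: same size, axle and metal as the new rollers, but the tube is worn hollow: the middle 75 mm is only 18 mm across, widening over 8 mm to the full 30 mm towards each end. Origin at the middle of the axle, x along the axle
- spare1: new roller: straight bare-metal tube 30 mm across, 180 mm long, 8 mm axle sticking out 16 mm at each end (212 mm over all), 0.3 kg. Origin at the middle of the axle, x along it; same either way round, may be turned about x by any amount. At the start in the rack's spring clips
- spare2: new roller: straight bare-metal tube 30 mm across, 180 mm long, 8 mm axle sticking out 16 mm at each end (212 mm over all), 0.3 kg. Origin at the middle of the axle, x along it; same either way round, may be turned about x by any amount. At the start in the rack's spring clips
- spare3: new roller: straight bare-metal tube 30 mm across, 180 mm long, 8 mm axle sticking out 16 mm at each end (212 mm over all), 0.3 kg. Origin at the middle of the axle, x along it; same either way round, may be turned about x by any amount. At the start in the rack's spring clips
- carton: closed cardboard carton 90 x 130 x 80 mm on the bench beyond the work, not part of the job. Origin at the middle of its underside
- tape: roll of clear packing tape lying flat, 100 mm across, 48 mm high, not part of the job. Origin at the middle of its underside
- driver: screwdriver lying on the bench beyond the work, not part of the job. Origin under its middle
Mind the look-alikes: they are no part of the job. What is shaped like the spare2 but orange or yellow is not meant.

How it is judged:
By the outcome, as a careful person would: the job done as asked, in the order asked, and still so for the second after the job is handed in, with the robot touching nothing.
Of worn1, worn2, worn3 only 2 to 3 are there at a start; the rules pass over those that are not, and their reading is None.
At some moment in a run one of tray may be knocked a few centimetres aside while the robot is not near it.
Once in a run the grip may slacken for a moment while it holds something.
It also fails if it takes over 208 s, if anything falls off the work surface, if the arm or the gripper's body presses on something with over 40 N, if the wrist force passes 120 N, or if a joint passes its speed limit or range.

## Working session

There is one attempt and no reset: what is moved stays moved. The work goes in short steps, each a Python script; the robot and the scene stay as the last script left them, time stands still between calls to the robot, and variables do not carry over. Pictures are saved under pics/ and viewed, at most 14 in all, crops included, and the job is handed in when it is done.

```bash
mkdir -p pics; cat > h.py <<'E'
import numpy as np, cv2
from cell import r, optics
def cloud(im):
    d=im["depth"]; v,u=np.mgrid[:480,:640]
    P=np.stack([(u-im["cx"])/im["fx"]*d,(v-im["cy"])/im["fy"]*d,d,np.ones_like(d)],-1)
    W=P@np.linalg.inv(im["camera_from_world"]).T
    W=W[...,:3]; W[d==0]=np.nan
    return W
def save(im,n): cv2.imwrite("pics/"+n+".png",im["pixels"][...,::-1])
E
python3 - <<'E'
from h import *
for n in("scene","side","wrist"):
    im=optics.get_image(n); save(im,n+"0"); np.save(n+"0.npy",im,allow_pickle=True)
    print(n,im["fx"],im["cx"],im["cy"],im.get("camera_from_world",im.get("mount")))
print(r.finger_overhang,r.current_t(),r.current_ee_rot(),r.current_tool_pos())
E
```

```text
scene 566.7159965412552 312.5717764167127 239.378925866707 [[ 0.58140402  0.81350453  0.01340702 -0.2226184 ]
 [ 0.5373192  -0.37153902 -0.75713066 -0.26746091]
 [-0.61094799  0.44740266 -0.65312588  1.81527858]
 [ 0.          0.          0.          1.        ]]
side 557.0343837479744 318.64692792852935 235.7578630527136 [[-9.91763641e-01 -1.28078201e-01 -9.24019167e-04  5.20958365e-01]
 [-7.56332121e-02  5.91451617e-01 -8.02785527e-01  1.48472997e-01]
 [ 1.03365839e-01 -7.96103611e-01 -5.96267175e-01  1.29112141e+00]
 [ 0.00000000e+00  0.00000000e+00  0.00000000e+00  1.00000000e+00]]
wrist 371.64829954431775 328.3821132956345 236.41163548394735 [[-7.38617045e-04 -9.61563755e-01 -2.74580770e-01  7.04270208e-02]
 [ 9.99999676e-01 -6.22448731e-04 -5.10205673e-04  1.74113910e-03]
 [ 3.19682831e-04 -2.74581058e-01  9.61563903e-01 -1.19254194e-01]
 [ 0.00000000e+00  0.00000000e+00  0.00000000e+00  1.00000000e+00]]
0.022 0.15 [ 7.07098413e-01  7.07115025e-01 -2.70101638e-04 -3.19027406e-04] [5.49781237e-01 4.57308604e-05 2.52914135e-01]
```

View pics/scene0.png

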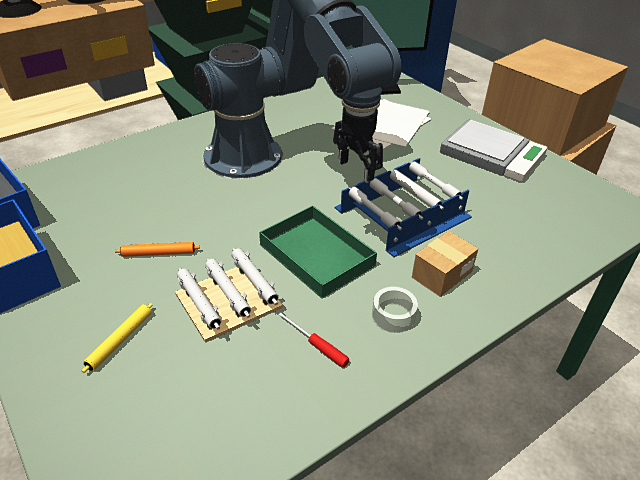

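View pics/side0.png

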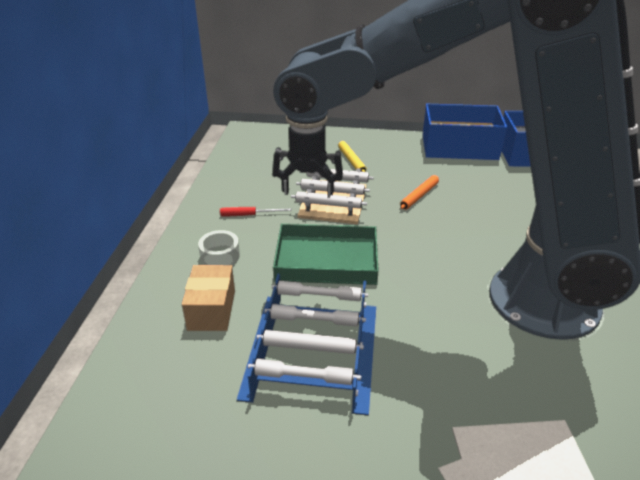

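View pics/wrist0.png

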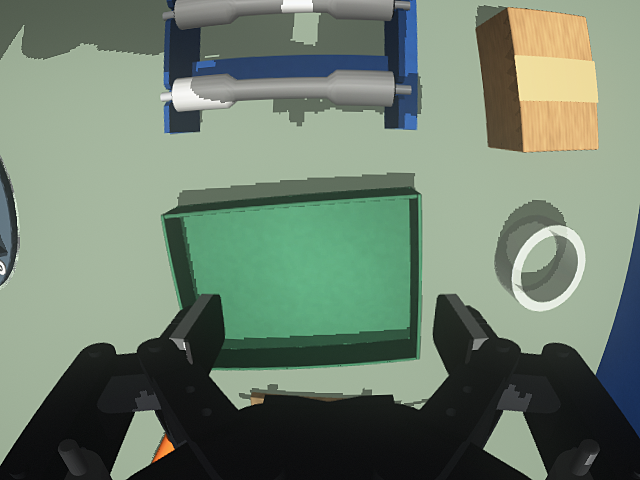

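The pictures show track slots 1 to 4 along +y. In the scene view, slots 1, 2 and 4 hold hollow (worn) rollers at about (370,205), (395,195) and (437,180). Slot 3 holds a straight roller at about (415,188). The tray is at (318,250) and the rack at (228,295).

```bash
cat >> h.py <<'E'
def boxes(W,m,minpts=40,res=.002):
    "top view raster -> components: list of (centre, points)"
    P=W[m&np.isfinite(W).all(-1)]
    P=P[(P[:,0]>.2)&(P[:,0]<.95)&(abs(P[:,1])<.7)]
    ij=((P[:,:2]-[.2,-.7])/res).astype(int)
    img=np.zeros((380,705),np.uint8); img[ij[:,0],ij[:,1]]=1
    img=cv2.morphologyEx(img,cv2.MORPH_CLOSE,np.ones((5,5),np.uint8))
    n,l=cv2.connectedComponents(img); k=l[ij[:,0],ij[:,1]]
    return [P[k==i] for i in range(1,n) if (k==i).sum()>minpts]
def rect(p):
    (c,s,a)=cv2.minAreaRect(p[:,:2].astype(np.float32)*1000)
    if s[0]<s[1]: s=s[::-1]; a+=90
    a=(a+90)%180-90
    return np.round([c[0],c[1],s[0],s[1],a,np.median(p[:,2])*1000,len(p)],1)
E
python3 - <<'E'
from h import *
for n in("scene","side"):
    im=np.load(n+"0.npy",allow_pickle=True).item(); W=cloud(im)
    hsv=cv2.cvtColor(im["pixels"],cv2.COLOR_RGB2HSV); H,S,V=[hsv[...,i].astype(int) for i in range(3)]
    z=W[...,2]
    print(n,"bench z",np.nanmedian(z))
    for name,m in dict(green=(H>60)&(H<90)&(S>120)&(z>.0)&(z<.06),greentop=(H>60)&(H<90)&(S>120)&(z>.04)&(z<.06),bluetop=(H>100)&(H<125)&(S>120)&(z>.07)&(z<.085),
       bluebase=(H>100)&(H<125)&(S>120)&(z<.03)&(z>-.01),
       metal=(S<60)&(z>.045)&(z<.09),ridge=(S<60)&(z>.077)&(z<.085),ridge2=(S<60)&(z>.063)&(z<.07)).items():
        for p in boxes(W,m): print(name,rect(p))
E
```

```text
scene bench z 0.0008440423572605993
green [516.6 -84.2 254.2 183.4   4.5  28.4 998. ]
greentop [490.9 -14.5 279.2 112.8  28.3  44.5 196. ]
bluetop [ 258.  -677.7   43.8   10.3  -86.1   76.7  106. ]
bluetop [415.4 219.7  56.1  11.  -87.   76.8  50. ]
bluetop [415.2 293.8  54.6   9.1 -89.4  75.9  45. ]
bluetop [607.4 138.2  73.8  11.7  88.5  76.6  76. ]
bluetop [606.8 217.   59.7  10.   86.7  76.6  69. ]
bluetop [607.5 293.   63.7   7.8  87.8  77.5  60. ]
bluebase [ 256.8 -676.5   46.1   12.1  -83.8   15.4  190. ]
bluebase [469.2 114.1 183.8  53.7  15.1  22.1 339. ]
bluebase [415.4 196.2  53.4  10.2 -87.9  14.9  77. ]
bluebase [414.6 273.8  53.8  11.1 -87.4  15.3  67. ]
bluebase [ 621.1  218.8  295.7   36.7  -89.7    7.6 1212. ]
metal [ 425.7  636.5  211.2  158.4    8.6   49.5 1270. ]
metal [511.  252.6 210.5  35.4  -2.3  76.6 612. ]
metal [515.4 103.7 203.4  35.3  -3.   75.5 525. ]
metal [514.1 328.2 203.6  48.7  -6.9  74.3 496. ]
metal [ 525.2 -419.   212.4   39.3   -3.7   64.6  952. ]
metal [ 5.188e+02  1.785e+02  2.030e+02  3.400e+01 -3.000e-01  7.500e+01
  5.170e+02]
metal [ 537.1
[... 2271 characters left out ...]
ridge [573.2 333.5  68.9  23.2  -2.9  79.7 221. ]
ridge [579.7 110.8  61.1  24.9   3.2  80.2 141. ]
ridge [578.  184.5  55.5  22.2  -3.4  79.7 155. ]
ridge2 [444.8 121.3  49.7   7.4   0.9  66.4  59. ]
ridge2 [ 5.123e+02  1.929e+02  1.826e+02  1.470e+01 -4.000e-01  6.690e+01
  2.140e+02]
ridge2 [510.9 271.2 179.3   8.1  -0.   67.1 220. ]
ridge2 [5.118e+02 3.425e+02 1.819e+02 1.360e+01 1.000e-01 6.720e+01 2.490e+02]
ridge2 [ 470.2 -415.2   76.    38.2   -5.1   66.8  102. ]
ridge2 [ 483.1 -346.3   85.7   37.2   -9.4   66.5  128. ]
ridge2 [ 534.  -279.5  180.2   44.4   -3.1   66.6  310. ]
ridge2 [537.2 116.2 129.4  14.    5.1  67.3 132. ]
ridge2 [ 584.1 -353.1   74.2   38.6   -4.8   66.1  116. ]
```

```bash
cat >> h.py <<'E'
from scipy.spatial.transform import Rotation as R
def yawq(a): # tool z down, tool y along world -y turned by a; camera on far side (+x)
    return (R.from_euler('z',a)*R.from_quat([1,0,0,0])).as_quat()
def wcloud(name=None):
    T=np.eye(4); T[:3,:3]=R.from_quat(r.current_ee_rot()).as_matrix(); T[:3,3]=r.current_tool_pos()
    im=optics.get_image("wrist")
    if name: save(im,name); np.save(name+".npy",im,allow_pickle=True)
    v,u=np.mgrid[:480,:640]; x=u-im["cx"]; y=v-im["cy"]; rr=np.hypot(x,y)+1e-9; th=rr/im["fx"]
    d=im["depth"]; t=np.tan(th)*d
    P=np.stack([x/rr*t,y/rr*t,d,np.ones_like(d)],-1)
    W=(P@(T@im["mount"]).T)[...,:3]; W[(d==0)|(d<.12)|(th>.95)]=np.nan
    return im["pixels"],W
def masks(px):
    hsv=cv2.cvtColor(px,cv2.COLOR_RGB2HSV); return [hsv[...,i].astype(int) for i in range(3)]
E
python3 - <<'E'
from h import *
for p in([.51,.33,.3],[.51,.1,.1],[.52,-.08,.1],[.53,-.42,.3],[.53,-.28,.1]):
    for q in([1,0,0,0],[0,1,0,0]): 
        j=r.inverse_kinematics(p,q); print(p,q,None if j is None else np.round(j,2))
def look(n,p):
    r.move_to(p,yawq(0)); r.sleep(.3)
    px,W=wcloud(n); H,S,V=masks(px); z=W[...,2]; b=(H>100)&(H<125)&(S>100)
    print(n,r.current_t(),np.nanmedian(z[(abs(z)<.01)]))
    for name,m in dict(bluetop=b&(z>.070)&(z<.086),bluebase=b&(z<.03)&(z>-.01),metal=(S<60)&(z>.045)&(z<.095),
        axle=(S<60)&(z>.06)&(z<.074),ridge=(S<60)&(z>.077)&(z<.09),ridge2=(S<60)&(z>.063)&(z<.07),
        green=(H>60)&(H<90)&(S>120)&(z>-.005)&(z<.06),greentop=(H>60)&(H<90)&(S>120)&(z>.038)&(z<.06),
        wood=(H>8)&(H<28)&(S>50)&(z>.005)&(z<.02)).items():
        for q in boxes(W,m): 
            t=rect(q)
            if name!="metal" or t[2]>90: print(name,t)
look("wt",[.48,.22,.33])
look("wr",[.50,-.25,.33])
E
```

```text
[0.51, 0.33, 0.3] [1, 0, 0, 0] [ 0.5   0.42  1.44 -0.    1.29  2.07]
[0.51, 0.33, 0.3] [0, 1, 0, 0] [ 0.5   0.42  1.44 -0.    1.29 -1.07]
[0.51, 0.1, 0.1] [1, 0, 0, 0] [ 0.1   0.51  1.85 -0.    0.78  1.67]
[0.51, 0.1, 0.1] [0, 1, 0, 0] [ 0.1   0.51  1.85 -0.    0.78 -1.47]
[0.52, -0.08, 0.1] [1, 0, 0, 0] [-0.24  0.52  1.83 -0.    0.79  1.33]
[0.52, -0.08, 0.1] [0, 1, 0, 0] [-0.24  0.52  1.83 -0.    0.79 -1.81]
[0.53, -0.42, 0.3] [1, 0, 0, 0] [-0.74  0.55  1.23 -0.    1.36  0.83]
[0.53, -0.42, 0.3] [0, 1, 0, 0] [-0.74  0.55  1.23 -0.    1.36 -2.31]
[0.53, -0.28, 0.1] [1, 0, 0, 0] [-0.56  0.63  1.63 -0.    0.88  1.01]
[0.53, -0.28, 0.1] [0, 1, 0, 0] [-0.56  0.63  1.63 -0.    0.88 -2.13]
wt 2.2417 -0.0011524363173847085
bluetop [415.6  90.2  27.2   5.6  89.7  76.4  98. ]
bluetop [416.8 184.7 138.    6.8  89.5  76.5 526. ]
bluetop [416.7 315.2 101.7   5.8  89.9  76.5 379. ]
bluetop [608.8  89.7  26.6   5.4  89.6  76.3 124. ]
bluetop [608.  221.1 212.6   7.9  89.7  76.4 959. ]
bluetop [609.2 352.5  26.3   5.5 -89.7  76.7 124. ]
bluebase [389.5 294.2 104.8   6.4 -89.7   3.7  86. ]
bluebase
[... 3553 characters left out ...]
  98.4 197.7  18.3   2.6  67.2 628. ]
ridge2 [520.8 172.4 196.4  19.5   3.3  66.9 541. ]
ridge2 [436.9 244.3  30.9   4.6  -6.1  66.1  50. ]
ridge2 [ 526.1 -417.2  181.2   40.2   -3.5   64.6 2179. ]
ridge2 [ 533.4 -347.1  181.5   39.4   -3.6   64.7 2525. ]
ridge2 [ 536.4 -277.4  182.2   39.8   -3.6   64.7 2789. ]
wood [ 325.3 -356.5   74.6   26.1   85.    16.4  226. ]
wood [ 5.276e+02 -3.955e+02  1.700e+02  4.400e+01 -3.200e+00  1.060e+01
  3.981e+03]
wood [ 504.9 -583.7  194.4   18.   -58.7   16.7  446. ]
wood [ 5.322e+02 -3.189e+02  1.704e+02  4.470e+01 -3.000e+00  1.060e+01
  4.673e+03]
wood [ 535.8 -256.9  168.9   15.6   -3.4   10.6 1600. ]
wood [719.2 113.2 143.   58.5 -56.5  12.4 505. ]
```

```bash
cat >> h.py <<'E'
SX=.5125; SY=[.1087,.1837,.2587,.3337]
def green(W,px,lo=-.005):
    H,S,V=masks(px); z=W[...,2]
    m=(H>60)&(H<90)&(S>110)&(z>lo)&(z<.06)
    b=[p for p in boxes(W,m)]; P=np.vstack([p for p in b if .3<p[:,0].mean()<.75 and -.25<p[:,1].mean()<.08])
    return rect(P)
def scene_tray():
    im=optics.get_image("scene"); return green(cloud(im),im["pixels"])
def st(s): print(s,"t %.1f"%r.current_t(),"open %.3f"%r.current_opening(),"ff %.1f"%r.current_finger_force(),"F",np.round(r.current_contact_force(),1),"p",np.round(r.current_tool_pos(),4))
def pick(x,y,yaw,z,up=.20,pre=.6,sq=90,tag=""):
    r.move_to([x,y,up],yawq(yaw)); r.set_gripper(pre)
    r.move_linear([x,y,z],vel=.15); r.set_gripper(0.0,sq); st(tag+" gripped")
    r.move_linear([x,y,z+.03],vel=.06); r.move_linear([x,y,up],vel=.2); st(tag+" lifted")
def scrap(tray,dy,tag=""):
    a=np.radians(tray[2]); c=np.array(tray[:2])+dy*np.array([-np.sin(a),np.cos(a)])
    r.move_to([c[0],c[1],.20],yawq(a)); st(tag+" over tray")
    r.move_linear([c[0],c[1],.08],vel=.2); r.move_linear([c[0],c[1],.032],vel=.06); st(tag+" down")
    r.set_gripper(.4); r.move_linear([c[0],c[1],.20],vel=.2)
E
python3 - <<'E'
from h import *
r.move_to([.48,-.08,.33],yawq(0)); r.sleep(.2); px,W=wcloud("wtray"); print("wrist",green(W,px),green(W,px,.036))
pick(SX,SY[0],0,.077,tag="s1"); print("scene",scene_tray()); save(optics.get_image("scene"),"scene1")
px,W=wcloud("held1")
E
```

```text
wrist [ 5.186e+02 -8.180e+01  2.484e+02  1.787e+02  4.300e+00  2.700e+00
  1.492e+04] [518.6 -81.8 248.4 178.7   4.3  43.6 524. ]
s1 gripped t 8.0 open 0.175 ff 87.8 F [-1.1 -0.8  7.1] p [0.5129 0.1087 0.0778]
s1 lifted t 9.3 open 0.173 ff 88.0 F [ 0.1 -0.5 -4.8] p [0.5119 0.1086 0.1989]
scene [ 4.995e+02 -6.150e+01  2.572e+02  1.857e+02  4.400e+00  7.300e+00
  5.249e+03]
```

View pics/held1.png

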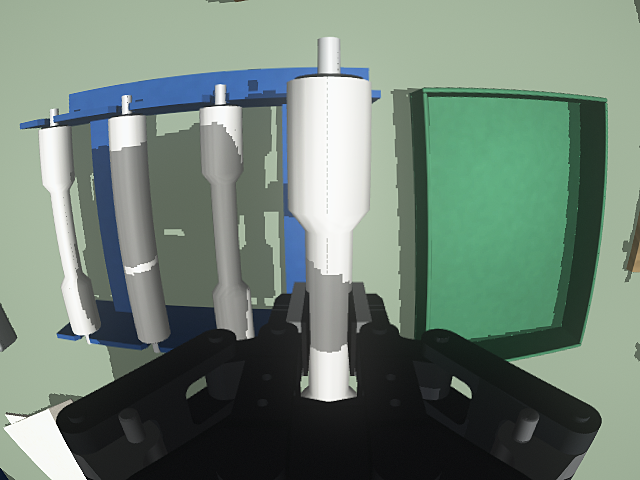

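The wrist view shows the worn roller held straight at about (328,200). The scene fit puts the tray about (-17, +23) mm from where it was, so it has been knocked. I'll use its new pose and check it again before each placing.

```bash
cat >> h.py <<'E'
def tray_now():
    s=scene_tray(); px,W=wcloud(); w=green(W,px); print("tray scene",s,"wrist",w)
    assert abs(s[2]-255)<7 and abs(s[3]-184)<7
    return (s[0]+2)/1e3,(s[1]+2.4)/1e3,s[4]
E
python3 - <<'E'
from h import *
t=tray_now(); scrap(t,-.046,"w1")
save(optics.get_image("scene"),"scene2")
pick(SX,SY[1],0,.077,tag="s2"); t=tray_now(); px,W=wcloud("held2")
E
```

```text
tray scene [ 4.990e+02 -6.140e+01  2.574e+02  1.860e+02  4.600e+00  7.300e+00
  5.235e+03] wrist [ 5.0160e+02 -5.8700e+01  2.4910e+02  1.7970e+02  4.0000e+00  2.6000e+00
  2.5855e+04]
w1 over tray t 10.4 open 0.172 ff 88.0 F [-0.4  0.7 -2.7] p [ 0.5048 -0.1042  0.1999]
w1 down t 12.1 open 0.175 ff 88.1 F [ 1.2  0.4 -3.5] p [ 0.5049 -0.1049  0.0321]
s2 gripped t 16.3 open 0.173 ff 87.9 F [-1.1 -1.   7. ] p [0.5128 0.1838 0.0779]
s2 lifted t 17.5 open 0.172 ff 88.0 F [-0.   0.2 -3.3] p [0.5119 0.1836 0.1988]
tray scene [ 498.3  -61.5  260.3  185.7    4.6    8.4 4581. ] wrist [ 5.014e+02 -5.840e+01  2.486e+02  1.795e+02  4.300e+00  2.700e+00
  4.841e+03]
```

View pics/held2.png

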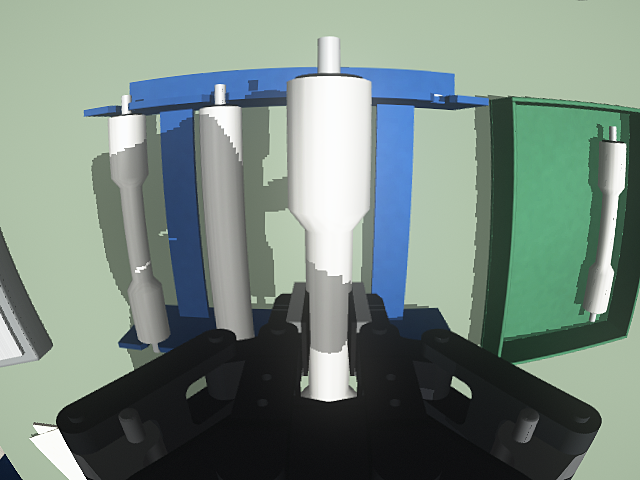

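The first worn roller lies flat along the -y side of the tray, at about (608,220) in the wrist view. The second is held cleanly.

```bash
python3 - <<'E'
from h import *
scrap((.5015,-.0585,4.4),0,"w2")
pick(.5135,SY[3],0,.077,tag="s4"); t=tray_now(); px,W=wcloud("held4")
save(optics.get_image("scene"),"scene3")
E
```

```text
w2 over tray t 18.6 open 0.173 ff 88.0 F [ 0.4  0.1 -3.6] p [ 0.5017 -0.0577  0.1998]
w2 down t 20.4 open 0.171 ff 88.0 F [ 0.9  0.1 -3.3] p [ 0.5017 -0.0585  0.0321]
s4 gripped t 24.8 open 0.175 ff 87.9 F [-1.1 -1.1  6.2] p [0.5139 0.3339 0.078 ]
s4 lifted t 26.1 open 0.171 ff 88.0 F [-0.2 -0.8 -5.4] p [0.5129 0.3334 0.1987]
tray scene [ 498.9  -61.4  257.4  187.     4.1   12.6 3905. ] wrist [ 498.3  -10.9  250.    92.1    7.     2.8 1335. ]
```

View pics/scene3.png

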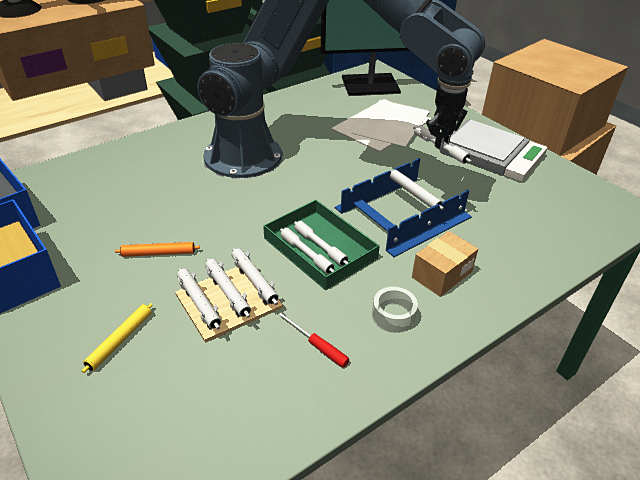

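Two worn rollers lie flat in the -y half of the tray, at about (307,250) and (322,243). Slots 1, 2 and 4 are empty and the third worn roller is in the hand. I'll scrap it on the +y side, then pull the first spare.

```bash
cat >> h.py <<'E'
YR=np.radians(-3.55)
E
python3 - <<'E'
from h import *
scrap((.501,-.0587,4.3),.045,"w4")
pick(.5363,-.2774,YR,.055,sq=110,tag="sp")
px,W=wcloud("heldsp1"); print(scene_tray())
save(optics.get_image("scene"),"scene4")
E
```

```text
w4 over tray t 27.6 open 0.173 ff 88.0 F [ 0.3  0.4 -4.2] p [ 0.498  -0.0131  0.2001]
w4 down t 29.3 open 0.174 ff 88.1 F [ 0.7  0.5 -5.4] p [ 0.4978 -0.0138  0.0321]
sp gripped t 33.4 open 0.318 ff 107.7 F [-0.8  1.5  7.9] p [ 0.5368 -0.2776  0.0563]
sp lifted t 34.8 open 0.321 ff 112.5 F [ 0.  -0.4 -3.9] p [ 0.5357 -0.277   0.1986]
[ 500.   -60.9  256.1  185.8    4.9   18.5 3025. ]
```

View pics/heldsp1.png

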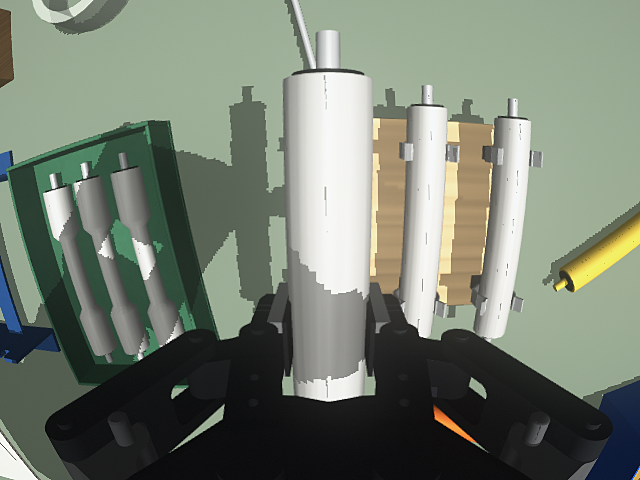

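View pics/scene4.png

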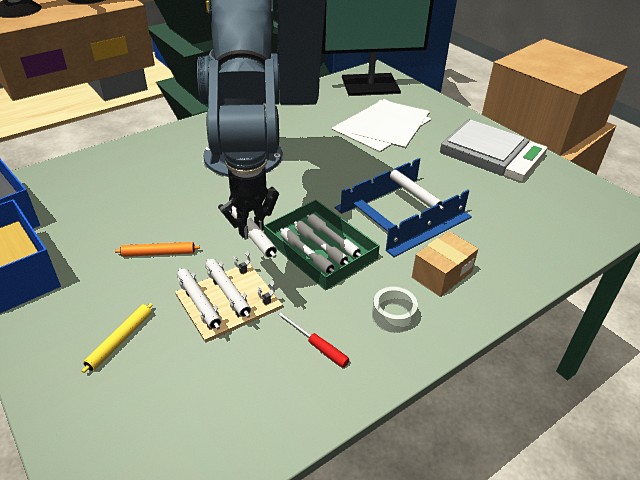

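The three worn rollers lie flat in the tray, seen at (95,270) in the wrist view. The spare is held straight at about (328,220). I'll measure how it sits in the grip, then lower it into slot 1.

```bash
cat >> h.py <<'E'
def held(px=None,npy=None):
    "held roller in tool frame: middle x', axle z' (mm) and tilt(deg), using the wrist depth"
    im=optics.get_image("wrist") if npy is None else np.load(npy,allow_pickle=True).item()
    v,u=np.mgrid[:480,:640]; x=u-im["cx"]; y=v-im["cy"]; rr=np.hypot(x,y)+1e-9; th=rr/im["fx"]; d=im["depth"]; t=np.tan(th)*d
    P=(np.stack([x/rr*t,y/rr*t,d,np.ones_like(d)],-1)@im["mount"].T)[...,:3][(d>.03)&(d<.25)]*1000
    P=P[(abs(P[:,1])<17)&(abs(P[:,2])<35)&(P[:,0]>25)&(P[:,0]<125)]
    rid=[(a+1,*( -np.percentile(-q[:,2],95),np.percentile(q[:,1],[2,98]).mean())) for a in range(30,84,2) for q in [P[(P[:,0]>=a)&(P[:,0]<a+2)]] if len(q)>20]
    rid=np.array(rid); k=np.polyfit(rid[:,0],rid[:,1],1); ky=np.polyfit(rid[:,0],rid[:,2],1)
    tube=P[abs(P[:,2]-np.polyval(k,P[:,0]))<4]
    o=dict(mid=tube[:,0].max()-90,tip=P[:,0].max()-106,axle_z=k[1]+15,tilt=np.degrees(np.arctan(k[0])),y0=ky[1],yaw=np.degrees(np.arctan(ky[0])))
    print("held",{a:round(float(b),1) for a,b in o.items()}); return o
E
python3 - <<'E'
from h import *
held(npy="heldsp1.npy"); held(npy="held4.npy")
E
```

```text
held {'mid': 1.2, 'tip': 0.1, 'axle_z': 5.7, 'tilt': -0.0, 'y0': -1.2, 'yaw': 0.2}
held {'mid': -0.1, 'tip': -0.5, 'axle_z': 20.1, 'tilt': -5.6, 'y0': -0.7, 'yaw': 0.0}
```

```bash
cat >> h.py <<'E'
def place(i,dx=0,tag=""):
    x=SX-dx; y=SY[i]
    r.move_to([x,y,.20],yawq(0)); held(); st(tag+" over")
    r.move_linear([x,y,.105],vel=.15)
    f0=r.current_contact_force()[2]; z=.105
    while z>.066:
        z-=.003 if z>.075 else .001
        r.move_linear([x,y,z],vel=.05); f=r.current_contact_force()
        if f[2]-f0>10 or np.hypot(f[0],f[1])>20: break
    st(tag+" at z %.4f"%z); r.set_gripper(.55); r.sleep(.2); st(tag+" released")
    r.move_linear([x,y,.20],vel=.2)
def check():
    "rollers in the track from above"
    r.move_to([.48,.22,.33],yawq(0)); r.sleep(.3); px,W=wcloud(); H,S,V=masks(px); z=W[...,2]
    for p in boxes(W,(S<60)&(z>.0765)&(z<.13)):
        if .4<p[:,0].mean()<.63 and .05<p[:,1].mean()<.4: print("track",rect(p),"top %.1f"%(np.percentile(p[:,2],97)*1e3))
E
python3 - <<'E'
from h import *
place(0,.0005,"n1"); check()
E
```

```text
held {'mid': 1.3, 'tip': 0.3, 'axle_z': 5.6, 'tilt': 0.1, 'y0': -1.1, 'yaw': 0.1}
n1 over t 36.5 open 0.313 ff 112.5 F [ 0.5 -1.  -3.8] p [0.5124 0.1078 0.2   ]
n1 at z 0.0690 t 41.2 open 0.316 ff 114.8 F [-5.3 -0.4 14. ] p [0.5122 0.1088 0.0699]
n1 released t 41.8 open 0.550 ff 0.0 F [ 0.2 -0.1 -1.3] p [0.512  0.1087 0.0689]
track [ 506.5  109.3  193.3   39.6    6.9   78.5 2600. ] top 80.3
track [ 5.125e+02  2.582e+02  1.827e+02  2.160e+01 -3.000e-01  7.850e+01
  2.888e+03] top 80.3
```

```bash
python3 - <<'E'
from h import *
pick(.5330,-.3471,YR,.055,sq=110,tag="sp2"); o=held()
assert r.current_opening()>.25 and abs(o["tilt"])<2 and abs(o["axle_z"]-5.5)<4
place(1,.0005,"n2"); check()
E
```

```text
sp2 gripped t 47.4 open 0.320 ff 107.8 F [-1.8  1.3  6. ] p [ 0.5334 -0.3474  0.0563]
sp2 lifted t 48.8 open 0.319 ff 111.9 F [-1.4  0.4 -3.8] p [ 0.5325 -0.3467  0.1986]
held {'mid': 1.5, 'tip': 0.3, 'axle_z': 5.7, 'tilt': -0.0, 'y0': -1.2, 'yaw': 0.1}
held {'mid': 1.5, 'tip': 0.2, 'axle_z': 5.7, 'tilt': 0.0, 'y0': -1.1, 'yaw': 0.2}
n2 over t 50.8 open 0.319 ff 111.9 F [-0.   0.2 -3.7] p [0.5124 0.183  0.2   ]
n2 at z 0.0690 t 55.6 open 0.318 ff 114.2 F [-4.9 -1.1 13.1] p [0.5122 0.1838 0.07  ]
n2 released t 56.1 open 0.547 ff 0.0 F [ 0.7 -0.4 -0.4] p [0.512  0.1837 0.0689]
track [5.122e+02 1.099e+02 1.822e+02 2.070e+01 2.000e-01 7.850e+01 2.588e+03] top 80.3
track [5.121e+02 1.847e+02 1.828e+02 2.190e+01 5.000e-01 7.850e+01 2.886e+03] top 80.3
track [ 5.130e+02  2.588e+02  1.815e+02  2.030e+01 -4.000e-01  7.850e+01
  2.893e+03] top 80.3
```

```bash
python3 - <<'E'
from h import *
pick(.5254,-.4172,YR,.055,sq=110,tag="sp1"); o=held()
assert r.current_opening()>.25 and abs(o["tilt"])<2 and abs(o["axle_z"]-5.5)<4
place(3,.0005,"n4"); check(); print(scene_tray())
r.move_to([.40,.0,.40],yawq(0)); r.sleep(.3)
save(optics.get_image("scene"),"scene5"); save(optics.get_image("side"),"side5")
E
```

```text
sp1 gripped t 61.9 open 0.318 ff 107.8 F [-0.9  2.7  6.1] p [ 0.5259 -0.4173  0.0564]
sp1 lifted t 63.3 open 0.317 ff 112.4 F [ 0.1  0.5 -3.1] p [ 0.5249 -0.4167  0.1985]
held {'mid': 1.2, 'tip': 0.2, 'axle_z': 5.9, 'tilt': -0.1, 'y0': -1.1, 'yaw': 0.1}
held {'mid': 1.3, 'tip': 0.5, 'axle_z': 5.9, 'tilt': -0.1, 'y0': -1.0, 'yaw': 0.1}
n4 over t 66.0 open 0.320 ff 112.4 F [ 0.3  0.2 -3.7] p [0.5124 0.3331 0.2   ]
n4 at z 0.0690 t 70.8 open 0.317 ff 114.4 F [-4.4 -3.3 11.7] p [0.5122 0.3338 0.0701]
n4 released t 71.4 open 0.548 ff 0.0 F [0.7 0.4 0.2] p [0.512  0.3337 0.0689]
track [5.124e+02 1.099e+02 1.821e+02 2.070e+01 7.000e-01 7.850e+01 2.601e+03] top 80.3
track [5.123e+02 1.843e+02 1.827e+02 2.090e+01 3.000e-01 7.850e+01 2.885e+03] top 80.3
track [5.129e+02 2.585e+02 1.815e+02 2.170e+01 3.000e-01 7.850e+01 2.866e+03] top 80.3
track [ 512.4  333.6  182.    21.7   -0.    78.6 2623. ] top 80.4
[ 500.1  -62.   254.9  186.7    4.7   19.  3264. ]
```

View pics/scene5.png

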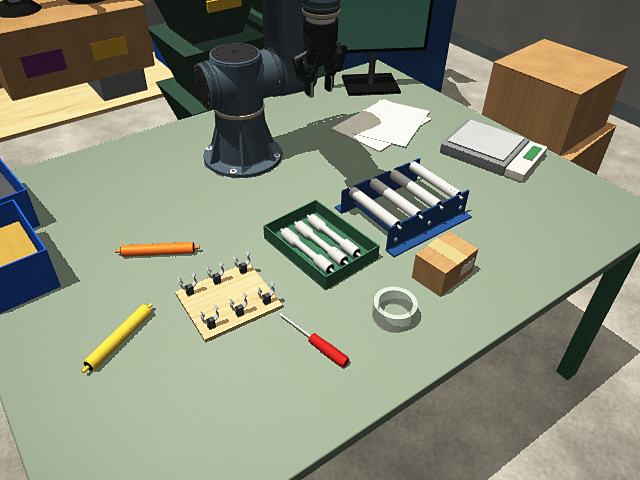

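View pics/side5.png

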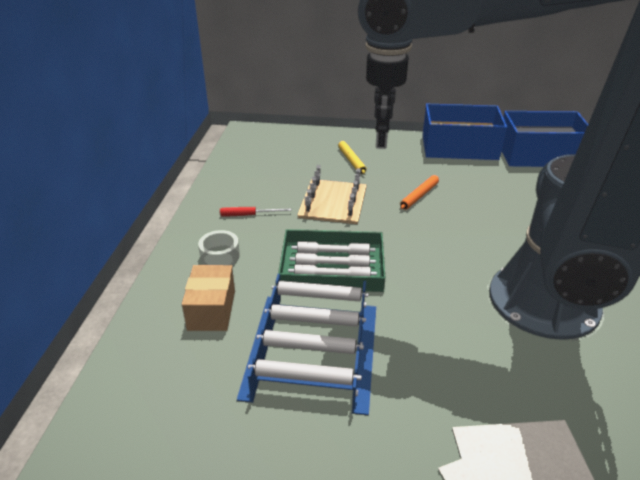

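Both views show four straight rollers seated in the track (side view, rows 290 to 372) and all at the same height. The three worn rollers lie flat in the tray at (333,258), the rack is empty, and the carton, tape and screwdriver are where they were.

```bash
python3 -c "
from cell import r
print(r.hand_in())"
```

```text
the job is handed in; nothing more can be done
None
```

The job is done and handed in: all four slot pairs hold a straight, fully seated roller, the three worn ones lie flat in the scrap tray (which got knocked about 3 cm early on; I adjusted for it), and the carton, tape and screwdriver were not touched.

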